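Click the paper-size wheel of a copier cassette round to the arrow

TASK

The copier's paper cassette has been reloaded; set its paper-size wheel. With a fingertip, flick the wheel's edge anticlockwise (seen from above), click by click, until the orange fin has clicked in at the white arrow, and do not let it click on past the arrow. Only touch it, lightly: do not pinch the wheel or press hard, do not lift or shift the cassette, and leave the other things where they are.

Things in the scene. Friction and masses are not known exactly. Their poses are not given: they have to be found in the camera images.
- cassette: White copier paper cassette, loose on the table, 2.6 kg. Origin on the table under the wheel's axis; x points from its front face to its back, y along the front face, z up. Front face x = -22 mm, back 288; right side y = -22, left 290. Front shoulder (x -22 to 70) 55 mm high; behind it a well, walls 70 mm high, with paper 44 mm high.
- selector (a joint): Turn of the wheel, rad, anticlockwise from above positive; 0 = orange fin clicked in at the arrow. Spring clicks every 1.047 rad (60 deg, one fin pitch): let go short of half way it falls back, past half way it snaps on. Starts 2, 3 or 4 clicks before the arrow (-2.09, -3.14, -4.19). Stops at -4.82 and 1.47. A click takes 3 to 5 N at a fin's tip.
- wheel_centre (a point): Wheel's axis at its top face, 76 mm above the table. The wheel lies flat: black core, radius 24 mm, six radial fins 6 mm thick, tips at radius 38 mm, all 58 to 76 mm above the table. At rest one fin points along the cassette's +x, one along -x. It overhangs the front and right faces by 16 mm, with free air below.
- orange_fin (a point): Top of the outer end of the one orange fin (the other five are white), 38 mm from the wheel's axis, 76 mm above the table.
- pointer (a point): Tip of the white arrow on a blue plate on the cassette's shoulder, pointing at the wheel: 42 mm from the wheel's axis along the cassette's +x, 57 mm above the table.
- stamp: Rubber stamp with wooden handle, 26 mm across, 63 mm tall, standing loose on the cassette's shoulder. Origin: centre of its underside. Leave alone.
- clipbox: Green clip box 55 x 40 x 18 mm lying on the paper in the cassette. Origin: centre of its underside. Leave alone.
- stapler: Red and black stapler 130 x 34 mm, 40 mm high, on the table at the cassette's right. Origin: centre of its underside. Leave alone.
- mug: Blue mug, 80 mm across, 95 mm tall. Origin: centre of its underside. Leave alone.
- cleaner: White bottle 60 mm across, 150 mm tall. Origin: centre of its underside. Leave alone.
- tape: Roll of tape lying flat, 90 mm across, 24 mm high. Origin: centre of its underside. Leave alone.

How it is judged:
At the end, for the whole second after the job is handed in: The orange fin rests in its click at the white arrow (wheel within 0.2 rad); the cassette lies on the table within 30 mm of where it was, and so does every other thing (value of joint selector between -0.2 and 0.2 rad and horizontal distance between orange_fin and pointer below 0.012 m and distance of each of cassette, stamp, clipbox, stapler, mug, cleaner, tape from where it was at the start of the episode below 0.03 m and height (world z) of cassette below 0.01 m and linear speed of cassette below 0.02 m/s); the robot touches nothing.
It fails at once if the wheel went more than half a click past the arrow (value of joint selector above 0.575959 rad).
It fails at once if the cassette or its wheel was pushed or pinched with more than 25 N (contact force between the fingers and cassette above 25 N).
It fails at once if the cassette was lifted, tipped or shifted more than 30 mm (height (world z) of cassette above 0.01 m or angle between cassette's own z axis and vertical above 0.06 rad or distance of cassette from where it was at the start of the episode above 0.03 m).
It fails at once if another thing was moved more than 30 mm or tipped over (distance of any of stamp, clipbox, stapler, mug, cleaner, tape from where it was at the start of the episode above 0.03 m or angle between any of stamp, clipbox, stapler, mug, cleaner, tape's own z axis and vertical above 0.4 rad).
It also fails if it takes over 48 s, if anything falls off the work surface, if the arm or the gripper's body presses on something with over 40 N, if the wrist force passes 120 N, or if a joint passes its speed limit or range.

ROBOT

A 7-joint arm with a two-finger parallel gripper is mounted at the origin on the work surface. World frame = base frame: x ahead of the robot, y to its left, z up, the work surface at z = 0. Lengths are in m, angles in rad, forces in N, time in s.
With the tool pointing down it reaches from about 0.4 to 0.875 m from the base axis. Payload 19.3 kg.
Tool frame: the origin (TCP) lies midway between the tips of the shut fingers; the grasp point (between the pads) lies 19 mm behind it (bot.pinch_z is the distance from the TCP to the grasp point, in m); z points along the fingers, x is the direction in which the jaws open and shut, and the axes are right-handed (so a half turn about z gives the same grasp; the last joint's range is limited). The gripper opens to 85 mm and grips with 20 to 120 N. Pads are 22 mm wide; open, the fingers measure 114 mm over their backs; the gripper's body (76 mm by 85 mm) begins 54 mm behind the grasp point. The pads swing forward as they close: fully open they stand 13 mm farther back than shut.
Start: joints at [1.181, 0.521, -0.036, 1.599, 0.021, 1.021, -0.113], TCP at [0.196, -0.593, 0.231] pointing down, gripper open.
Joint ranges: [-2.91, 2.91], [-0.3, 2.13], [-1.5, 1.42], [0.17, 2.43], [-1.26, 4.41], [0.16, 1.93], [-2.52, 2.52]. Speed limits (rad/s): [1.89, 1.89, 2.39, 2.39, 3.01, 3.01, 3.01].

INTERFACE

Orientations are given as [roll, pitch, yaw] about the fixed x, y, z axes, in that order (R = Rz(yaw) Ry(pitch) Rx(roll)).
In Python, from workcell import bot, grab_frame, camera_params, order gives the robot as it stands.
- The arm moves only by the tool apply_moves, never from a script. Its argument "commands" is a list of rows, each a list of 2 entries, a list of its own where there are three numbers: the shift along the tool's x, y, z in mm, then the turn, a rotation vector about the tool's x, y, z in degrees. In form: [[[dx, dy, dz], [rx, ry, rz]], ...]. A call has 1 to 5 rows; each row is the pose to reach, as a shift and turn from the pose measured when the call began, along the tool's axes at that moment; what a row does not reach only later rows make up. A row lasts 1/12 s, in which the tool goes at most 41.7 mm and 7.16 degrees, less where a joint would pass 70% of its speed; a pose out of reach is approached as far as the arm can. A call with a gripper value outside its range is refused whole. "gripper" is the opening, from 0 (shut) to 1 (fully open), set as the call begins (left out, the last holds). The fingers move at their own pace and stop on an object; "grip_force" is the grip in N (left out, the last holds). Time passes only in rows, so rows that repeat a pose let the fingers close. It gives the time, the measured TCP pose, the force and the opening at its end, in the units of the state.
- bot.observe(): the state, without advancing time (a new reading comes with each control period).
- grab_frame(name): name is "scene" or "top" or "wrist"; returns (picture, depth): 384x512x3 uint8, red, green, blue; 384x512 float32, m along the optical axis (not along the pixel's ray), 0 where there is no reading.
- camera_params(name): a dict with "fx", "fy", "cx", "cy" (pixels), "rvec" (rotation vector, rad) and "tvec" (3), from world to camera coordinates, as OpenCV has them; the wrist camera has in their place "tool_from_camera" (4x4, takes a point from camera to tool coordinates, whose origin is the TCP and whose axes are the tool frame's). Camera axes: x right, y down, z forward; pixel columns grow to the right and rows downward; lengths in m; the calibration is good to about 2 mm. A picture is of the moment at which its call begins: read the wrist's pose just before it. camera_params takes no time and is no camera call.
- order.job_done(): hands the job in, once; it reports no verdict.
The state is a dict: "clock": time; "qpos": joint angles; "qd": joint speeds; "joint_efforts": joint torques, N m; "position": TCP position; "tool_rot": TCP orientation; "force": force on the tool from outside, world axes, zero at the start; "moment": the same for the moment, N m; "grip_width": finger opening in m.
Only numpy, scipy, OpenCV 4.12 (cv2) and the standard library are available. Lean on these libraries where they do the work, as an engineer would, in place of code of your own. Each camera call takes 0.05 s, during which the arm holds its last target. There are 200 camera calls.

## Working session

There is one attempt and no reset: what is moved stays moved. The work goes in short steps, Python scripts to look and compute and a tool call to move; the robot and the scene stay as the last step left them, time stands still between calls to the robot, and variables do not carry over. Pictures are saved under pics/ and viewed, and the job is handed in when it is done.

Besides the shell and the picture viewer there is one more tool, called after ">>>" as a command line: name --argument value ..., lists and objects as JSON in quotes. apply_moves: Moves the arm, as the interface text tells. Its arguments: {"type":"object","properties":{"commands":{"type":"array"},"gripper":{"type":"number"},"grip_force":{"type":"number"}},"required":["commands"]}

```bash
mkdir -p pics
cat > h.py <<'E'
import numpy as np,cv2
from scipy.spatial.transform import Rotation as R
from workcell import bot,grab_frame,camera_params,order
def cam(n):
    p=camera_params(n);K=np.array([[p["fx"],0,p["cx"]],[0,p["fy"],p["cy"]],[0,0,1.]])
    if n=="wrist":
        s=bot.observe();T=np.eye(4);T[:3,:3]=R.from_euler("xyz",s["tool_rot"]).as_matrix();T[:3,3]=s["position"]
        return K,T@np.array(p["tool_from_camera"])
    M=np.eye(4);M[:3,:3]=cv2.Rodrigues(np.array(p["rvec"],float))[0];M[:3,3]=np.ravel(p["tvec"])
    return K,np.linalg.inv(M)
def snap(n,f):
    K,T=cam(n);im,d=grab_frame(n)
    cv2.imwrite(f"pics/{f}.png",im[:,:,::-1]);np.savez(f"{f}.npz",im=im,d=d,K=K,T=T)
    return im,d,K,T
def cloud(d,K,T):
    v,u=np.indices(d.shape);P=np.stack([(u-K[0,2])/K[0,0]*d,(v-K[1,2])/K[1,1]*d,d],-1)
    return P@T[:3,:3].T+T[:3,3]
E
python3 - <<'E'
from h import *
print(bot.observe())
for n in("scene","top","wrist"): snap(n,n+"0")
im=[cv2.imread(f"pics/{n}0.png") for n in("scene","top")]
cv2.imwrite("pics/a.png",np.hstack(im)[:, :].copy() if 0 else cv2.resize(np.vstack(im),(450,600)) if 0 else im[0])
E
```

```text
{'clock': 0.0, 'qpos': array([ 1.18083202,  0.52199946, -0.03632535,  1.60001801,  0.02114973,
        1.02110736, -0.11276413]), 'qd': array([ 0.00081491,  0.00031113, -0.00158412, -0.00243627, -0.00074612,
        0.00067854, -0.00086755]), 'joint_efforts': array([ 4.22688987e-03, -9.27065992e+01,  1.98104873e+00, -3.69934523e+01,
        1.77542714e-02,  8.11497797e-03,  1.49198098e-05]), 'position': array([ 0.1963306 , -0.5929952 ,  0.23073123]), 'tool_rot': array([ 3.14155141e+00,  1.14891817e-03, -1.25103403e+00]), 'force': array([-0.63257576,  0.44874994, -0.66141885]), 'moment': array([-0.05427264,  0.04904836,  0.0336459 ]), 'grip_width': 0.08542229592645666}
```

View pics/top0.png

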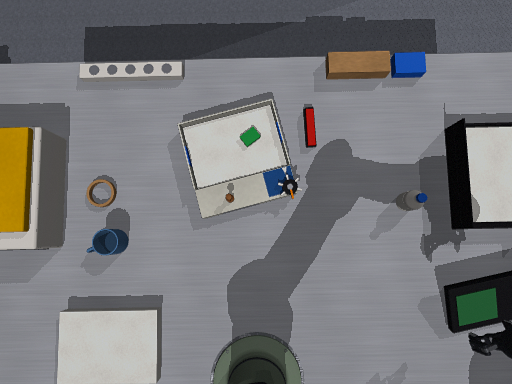

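View pics/scene0.png

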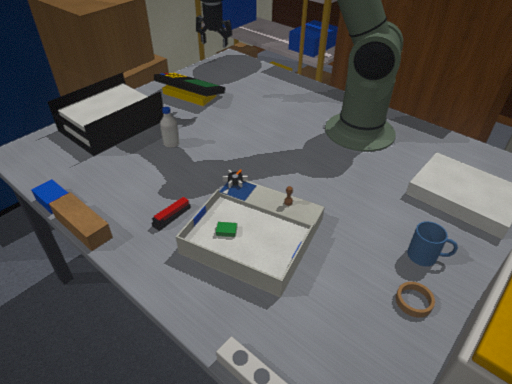

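The top view shows the wheel at about (288,186), with the orange fin pointing roughly down in the image (towards the robot). The stamp is at (230,197) and the stapler at (310,127). The wheel is small here, so I'll measure it in an enlarged crop.

Run:
```python
from h import *
z=np.load("top0.npz");P=cloud(z["d"],z["K"],z["T"]);im=z["im"]
for u,v in [(288,186),(230,197),(310,127),(408,200),(200,216),(181,125),(273,101)]: print(u,v,P[v,u].round(3))
c=im[156:216,250:320,::-1];cv2.imwrite("pics/crop0.png",cv2.resize(c,None,fx=9,fy=9,interpolation=cv2.INTER_CUBIC))
hsv=cv2.cvtColor(im,cv2.COLOR_RGB2HSV).astype(int)
X=P[...,0];Y=P[...,1];Z=P[...,2]
reg=np.zeros(X.shape,bool);reg[165:210,268:310]=1
m=reg&(Z>.066)&(Z<.09);print("wheel",m.sum(),P[m].mean(0).round(4),np.array(np.nonzero(m)).mean(1))
o=reg&(hsv[...,0]<20)&(hsv[...,1]>150)&(hsv[...,2]>120);print("or",o.sum(),P[o].mean(0).round(4))
reg[:]=0;reg[90:230,170:300]=1
cm=reg&(Z>.035)&(Z<.08);pts=(P[cm][:,:2]*1000).astype(np.float32)
print(cv2.minAreaRect(pts))
```

```text
288 186 [ 0.594 -0.106  0.08 ]
230 197 [0.56  0.069 0.118]
310 127 [ 0.79  -0.185  0.038]
408 200 [ 0.542 -0.462  0.104]
200 216 [ 0.512  0.178 -0.001]
181 125 [0.8   0.228 0.058]
273 101 [ 0.892 -0.069  0.003]
wheel 249 [ 0.5934 -0.1111  0.076 ] [186.48192771 289.46987952]
or 18 [ 0.5699 -0.1173  0.0766]
((684.5599975585938, 44.4080810546875), (326.5788879394531, 322.12091064453125), 14.001127243041992)
```

View pics/crop0.png

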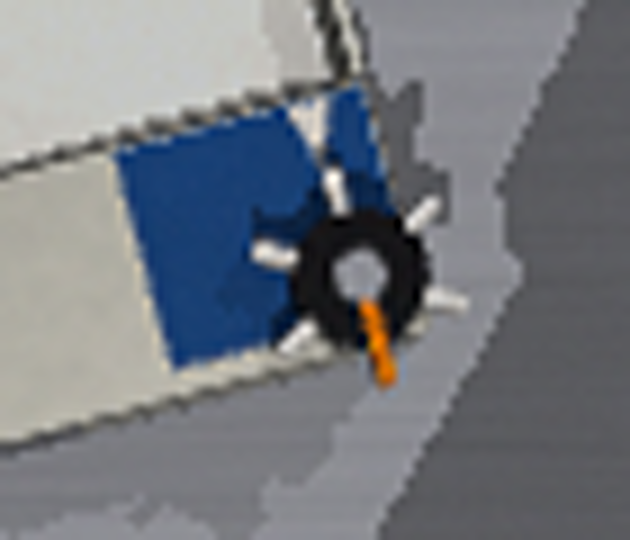

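```bash
cat >> h.py <<'E'
YAW=np.radians(14.0);W=np.array([.5934,-.111,0])
C=np.array([[np.cos(YAW),-np.sin(YAW),0],[np.sin(YAW),np.cos(YAW),0],[0,0,1]])
def st(s=None):
    s=s or bot.observe();p=C.T@(s["position"]-W)*1000
    print("t",round(s["clock"],2),"cass",p.round(1),"F_cass",(C.T@s["force"]).round(1),"w",round(s["grip_width"],4),"rot",s["tool_rot"].round(3));return p
def go(x,y,z,yaw=-76):
    s=bot.observe();st(s);T=R.from_euler("xyz",s["tool_rot"]);G=R.from_euler("xyz",[180,0,yaw],degrees=True)
    w=W+C@np.array([x,y,z])/1000
    print("shift",(T.inv().apply(w-s["position"])*1000).round(1),"turn",np.degrees((T.inv()*G).as_rotvec()).round(2))
E
python3 -c "
from h import *
go(-60,-50,120)"
```

```text
t 0.15 cass [-501.9 -371.7  230.9] F_cass [ 0.  -0.3  0.7] w 0.0856 rot [ 3.142e+00  1.000e-03 -1.251e+00]
shift [-287.4 -464.9  111.1] turn [0.01 0.05 4.32]
```

View pics/wrist0.png

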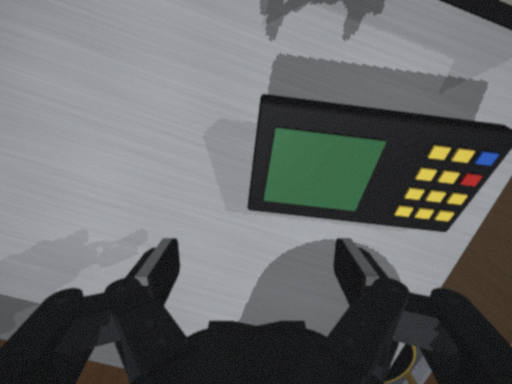

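>>> apply_moves --commands '[[[-21, -34, 0], [0, 0, 2]], [[-42, -68, 0], [0, 0, 4]], [[-63, -102, 0], [0, 0, 4.3]], [[-84, -136, 0], [0, 0, 4.3]], [[-105, -170, 0], [0, 0, 4.3]]]' --gripper 0 --grip_force 20

```text
clock: 0.57
position: [0.3255, -0.4383, 0.2309]
tool_rot: [3.141, 0.001, -1.326]
force: [1.2, -0.2, 0.6]
grip_width: 0.0256
```

The wrist view shows the two open fingers at about (160,270) and (355,270), with a card terminal on the table below. I'll continue the approach.

```bash
python3 -c "
from h import *
go(-60,-50,140)"
```

```text
t 0.57 cass [-339.1 -252.8  230.9] F_cass [ 1.1 -0.5  0.6] w 0.0256 rot [ 3.141e+00  1.000e-03 -1.326e+00]
shift [-202.7 -279.1   91. ] turn [0.01 0.06 0.01]
```

>>> apply_moves --commands '[[[-24, -33, 5], [0, 0, 0]], [[-48, -66, 10], [0, 0, 0]], [[-72, -99, 15], [0, 0, 0]], [[-96, -132, 20], [0, 0, 0]], [[-120, -165, 30], [0, 0, 0]]]'

```text
clock: 0.98
position: [0.4576, -0.2805, 0.2014]
tool_rot: [-3.141, 0.0, -1.326]
force: [1.0, -0.7, 0.9]
grip_width: 0.0002
```

>>> apply_moves --commands '[[[-24, -33, 8], [0, 0, 0]], [[-48, -66, 16], [0, 0, 0]], [[-72, -99, 24], [0, 0, 0]], [[-84, -115, 45], [0, 0, 0]], [[-84, -115, 60], [0, 0, 0]]]'

```text
clock: 1.4
position: [0.5518, -0.1656, 0.1403]
tool_rot: [-3.139, 0.002, -1.32]
force: [-0.3, 0.2, -1.1]
grip_width: 0.0
```

```bash
python3 -c "
from h import *
go(-60,-50,60)
snap('wrist','wrist1');snap('scene','scene1')
c=cv2.imread('pics/scene1.png')[120:270,150:350];cv2.imwrite('pics/s1c.png',cv2.resize(c,(800,600),interpolation=cv2.INTER_CUBIC))"
```

```text
t 1.4 cass [-53.6 -43.  140.3] F_cass [-0.2  0.3 -1.1] w 0.0 rot [-3.139e+00  2.000e-03 -1.320e+00]
shift [ 7.2  6.7 80.2] turn [-0.14  0.12  0.37]
```

View pics/wrist1.png

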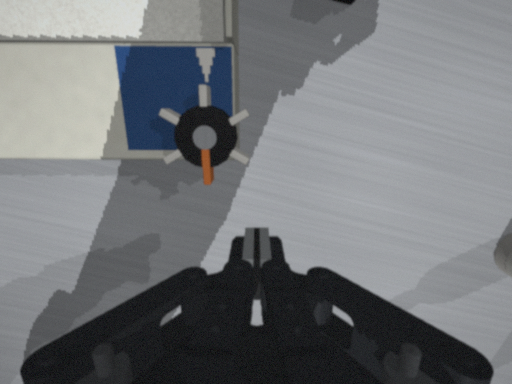

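View pics/s1c.png

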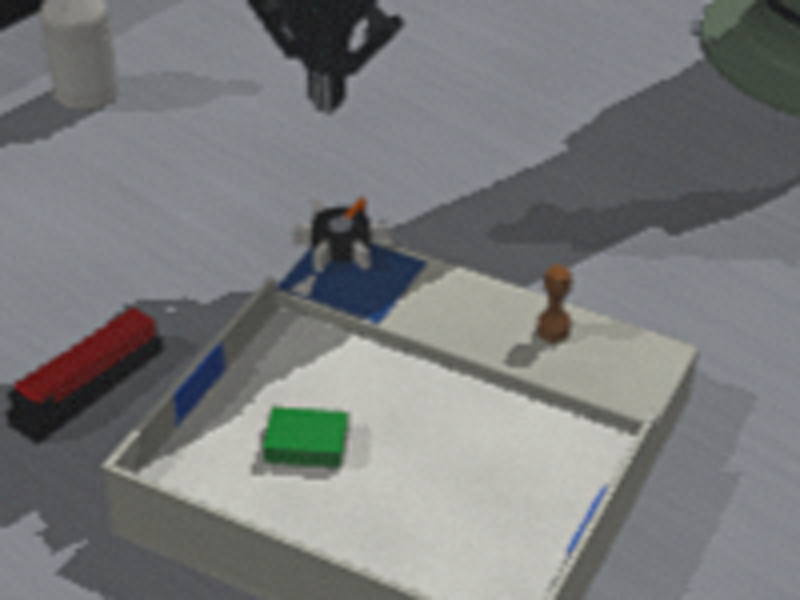

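The wrist view shows the wheel at (205,137) with the orange fin pointing at the front, opposite the arrow at (205,70), so it starts 3 clicks away. The shut fingertips are at (257,235). I'll refine the wheel centre, the yaw and the finger thickness from this image.

Run:
```python
from h import *
z=np.load("wrist1.npz");im,d,K,T=[z[k] for k in("im","d","K","T")];P=cloud(d,K,T)
v,u=np.indices(d.shape)
m=(abs(u-205)<50)&(abs(v-137)<60)&(P[...,2]>.066)&(P[...,2]<.086)
q=(P[m][:,:2]*1000).astype(np.float32);print(m.sum(),cv2.minEnclosingCircle(q),P[m][:,2].mean())
def at(p,h):
    r=T[:3,:3]@np.array([(p[0]-K[0,2])/K[0,0],(p[1]-K[1,2])/K[1,1],1]);return T[:3,3]+r*(h-T[2,3])/r[2]
a=at((205,137),.076);o=at((208,183),.076);f=at((204,87),.076);print(a,o,f,np.degrees(np.arctan2(*(f-o)[1::-1])))
e1=at((122,157),.055);e2=at((5,157),.055);print("front edge yaw",np.degrees(np.arctan2(*(e1-e2)[1::-1]))+90)
e1=at((236,150),.055);e2=at((233,50),.055);print("side yaw",np.degrees(np.arctan2(*(e2-e1)[1::-1])),C.T@(e1-a))
t=bot.observe();Rt=R.from_euler("xyz",t["tool_rot"])
F=(P-t["position"])@Rt.as_matrix()*1000
for vv in (229,235,242,250,258): print(vv,[(uu,F[vv,uu].round(0).tolist()) for uu in (232,238,245,257,270,277,283)])
```

```text
4040 ((596.3015747070312, -113.84415435791016), 38.070899963378906) 0.07477192185936123
[ 0.59633008 -0.11450975  0.076     ] [ 0.56110499 -0.12386736  0.076     ] [ 0.6312289  -0.10693469  0.076     ] 13.575222498287584
front edge yaw 14.348670868842476
side yaw 14.766944690881862 [-0.0128656  -0.02191008 -0.021     ]
229 [(232, [-30.0, 52.0, 141.0]), (238, [-23.0, 53.0, 142.0]), (245, [-9.0, -17.0, -8.0]), (257, [-2.0, -17.0, -7.0]), (270, [14.0, 52.0, 140.0]), (277, [22.0, 52.0, 141.0]), (283, [29.0, 52.0, 141.0])]
235 [(232, [-31.0, 61.0, 141.0]), (238, [-23.0, 60.0, 139.0]), (245, [-8.0, -16.0, -14.0]), (257, [-2.0, -16.0, -14.0]), (270, [14.0, 60.0, 141.0]), (277, [22.0, 60.0, 140.0]), (283, [29.0, 59.0, 139.0])]
242 [(232, [-15.0, -13.0, -15.0]), (238, [-12.0, -12.0, -14.0]), (245, [-8.0, -16.0, -22.0]), (257, [-2.0, -16.0, -22.0]), (270, [5.0, -13.0, -15.0]), (277, [9.0, -12.0, -13.0]), (283, [30.0, 69.0, 139.0])]
250 [(232, [-15.0, -13.0, -24.0]), (238, [-12.0, -12.0, -23.0]), (245, [-8.0, -17.0, -30.0]), (257, [-2.0, -17.0, -31.0]), (270, [4.0, -17.0, -30.0]), (277, [8.0, -13.0, -23.0]), (283, [11.0, -12.0, -22.0])]
258 [(232, [-14.0, -13.0, -31.0]), (238, [-11.0, -12.0, -31.0]), (245, [-8.0, -16.0, -37.0]), (257, [-3.0, -80.0, -143.0]), (270, [4.0, -16.0, -37.0]), (277, [8.0, -12.0, -30.0]), (283, [10.0, -13.0, -31.0])]
```

Run:
```python
from h import *
im,d,K,T=snap('wrist','wrist2');P=cloud(d,K,T);s=bot.observe()
v,u=np.indices(d.shape)
m=(abs(u-205)<60)&(abs(v-137)<70)&(P[...,2]>.066)&(P[...,2]<.086)
q=(P[m][:,:2]*1000).astype(np.float32);print(m.sum(),cv2.minEnclosingCircle(q),P[m][:,2].mean())
F=(P-s["position"])@R.from_euler("xyz",s["tool_rot"]).as_matrix()*1000
n=(F[...,2]>-40)&(F[...,2]<5)&(abs(F[...,0])<25)&(abs(F[...,1])<25)
for a in range(-40,5,5):
    k=n&(F[...,2]>=a)&(F[...,2]<a+5)
    if k.sum(): print(a,k.sum(),F[k].min(0).round(1),F[k].max(0).round(1))
W[:2]=np.array(cv2.minEnclosingCircle(q)[0])/1000
go(-62,-50,66)
```

```text
4185 ((596.3168334960938, -114.10315704345703), 37.85183334350586) 0.07474618498075174
-40 307 [-20.  -14.5 -40. ] [ 20.8   9.4 -35. ]
-35 376 [-13.3 -12.9 -35. ] [  6.2  10.2 -30. ]
-30 266 [-14.  -12.9 -30. ] [ 13.1  -7.4 -25. ]
-25 262 [-14.  -12.9 -25. ] [ 13.1  -6.9 -20. ]
-20 241 [-13.9 -12.8 -20. ] [ 13.2  -7.3 -15.1]
-15 222 [-14.  -12.6 -15. ] [ 13.1  -7.2 -10. ]
-10 174 [-13.9 -12.8 -10. ] [12.9 -7.2 -5. ]
-5 91 [-11.4 -12.7  -5. ] [10.5 -7.9 -0.3]
t 1.55 cass [-60.5 -43.7 140.8] F_cass [-1.  -0.5  0.2] w -0.0 rot [ 3.140e+00  1.000e-03 -1.326e+00]
shift [ 6.4  1.3 74.7] turn [0.09 0.06 0.02]
```

```bash
sed -i 's/radians(14.0);W=np.array(\[.5934,-.111,0\])/radians(14.2);W=np.array([.5963,-.1141,0])/' h.py
```

>>> apply_moves --commands '[[[6, 1, 30], [0, 0, 0]], [[6, 1, 60], [0, 0, 0]], [[6, 1, 75], [0, 0, 0]], [[6, 1, 75], [0, 0, 0]], [[6, 1, 75], [0, 0, 0]]]'

```text
clock: 1.97
position: [0.5483, -0.1782, 0.0666]
tool_rot: [3.14, 0.001, -1.328]
force: [0.4, 0.3, 0.3]
grip_width: -0.0
```

```bash
python3 -c "
from h import *
go(-35,-39,66)"
```

```text
t 1.97 cass [-62.3 -50.3  66.6] F_cass [0.4 0.2 0.3] w -0.0 rot [ 3.140e+00  1.000e-03 -1.328e+00]
shift [-11.5 -27.2   0.6] turn [ 0.1   0.04 -0.06]
```

>>> apply_moves --commands '[[[-11.5, -7, 0.5], [0, 0, 0]], [[-11.5, -17, 0.5], [0, 0, 0]], [[-11.5, -27, 0.5], [0, 0, 0]], [[-11.5, -27, 0.5], [0, 0, 0]], [[-11.5, -27, 0.5], [0, 0, 0]]]'

```text
clock: 2.38
position: [0.5727, -0.1602, 0.0665]
tool_rot: [3.141, 0.0, -1.327]
force: [-0.1, -0.0, -0.8]
grip_width: -0.0002
```

>>> apply_moves --commands '[[[0, -3, 0], [0, 0, 0]], [[0, -6, 0], [0, 0, 0]], [[0, -9, 0], [0, 0, 0]], [[0, -12, 0], [0, 0, 0]], [[0, -15, 0], [0, 0, 0]]]'

```text
clock: 2.8
position: [0.5867, -0.1592, 0.0667]
tool_rot: [3.139, -0.002, -1.329]
force: [-3.2, -14.4, 3.7]
grip_width: -0.0001
```

```bash
python3 -c "
from h import *
go(-6,-39,66)
snap('wrist','wrist3')"
```

```text
t 2.8 cass [-20.3 -41.4  66.7] F_cass [ -6.6 -13.2   3.7] w -0.0001 rot [ 3.139e+00 -2.000e-03 -1.329e+00]
shift [ -2.4 -14.3   0.7] turn [ 0.14 -0.12 -0.13]
```

View pics/wrist3.png

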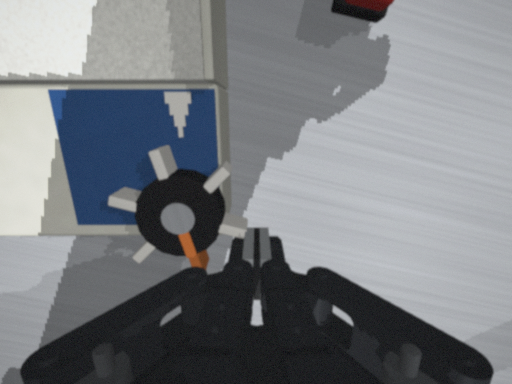

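The wheel has turned about 20°, but there is a 13 N sideways force. The fin's end is wedging in the notch between pad and finger. I'll follow the fin tip outward and push with the outer finger corner only.

>>> apply_moves --commands '[[[2, 0, 0], [0, 0, 0]], [[4, 0, 2], [0, 0, 0]], [[4, 0, 4], [0, 0, 0]], [[4, 0, 4], [0, 0, 0]]]'

```text
clock: 3.18
position: [0.5882, -0.1629, 0.0622]
tool_rot: [3.139, -0.002, -1.329]
force: [0.2, -0.3, 0.2]
grip_width: -0.0
```

```bash
python3 -c "
from h import *
go(-8,-45.5,62)
snap('wrist','wrist4')"
```

```text
t 3.18 cass [-19.8 -45.4  62.2] F_cass [ 0.2 -0.4  0.2] w -0.0 rot [ 3.139e+00 -2.000e-03 -1.329e+00]
shift [  0.1 -11.8   0.2] turn [ 0.12 -0.11 -0.13]
```

View pics/wrist4.png

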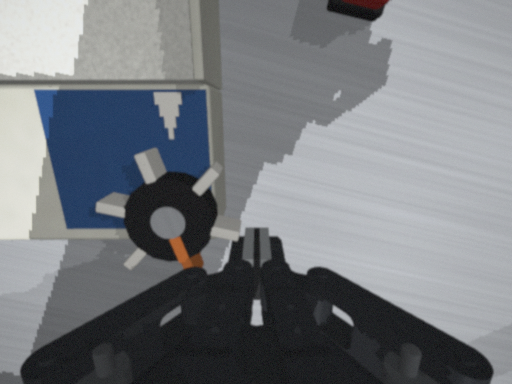

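The wheel is still held part-turned and the force is near zero. I'll push forward in small steps.

>>> apply_moves --commands '[[[0, -2, 0], [0, 0, 0]], [[0, -4, 0], [0, 0, 0]], [[0, -6, 0], [0, 0, 0]], [[0, -6, 0], [0, 0, 0]]]'

```text
clock: 3.57
position: [0.5947, -0.1609, 0.0625]
tool_rot: [3.14, -0.002, -1.328]
force: [0.3, -0.4, 0.7]
grip_width: -0.0002
```

```bash
python3 -c "
from h import *
go(-8,-45.5,62)
snap('wrist','wrist5')"
```

```text
t 3.57 cass [-13.  -45.   62.5] F_cass [ 0.2 -0.4  0.7] w -0.0002 rot [ 3.140e+00 -2.000e-03 -1.328e+00]
shift [ 0.4 -5.   0.5] turn [ 0.07 -0.1  -0.1 ]
```

View pics/wrist5.png

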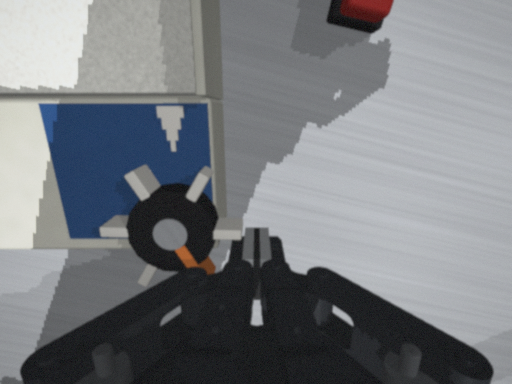

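The pushed fin now stands at about half way, at 270°. I'll push on a little further and then withdraw outwards.

>>> apply_moves --commands '[[[0.5, -2, 0], [0, 0, 0]], [[0.5, -4, 0], [0, 0, 0]], [[0.5, -6, 0], [0, 0, 0]], [[0.5, -6, 0], [0, 0, 0]]]'

```text
clock: 3.95
position: [0.6011, -0.1597, 0.0625]
tool_rot: [3.141, -0.002, -1.328]
force: [0.8, -0.0, 0.7]
grip_width: -0.0001
```

```bash
python3 -c "
from h import *
go(-4,-45.5,62)
snap('wrist','wrist6')"
```

```text
t 3.95 cass [ -6.5 -45.4  62.5] F_cass [ 0.8 -0.2  0.7] w -0.0001 rot [ 3.141e+00 -2.000e-03 -1.328e+00]
shift [ 0.1 -2.5  0.5] turn [ 0.04 -0.1  -0.08]
```

View pics/wrist6.png

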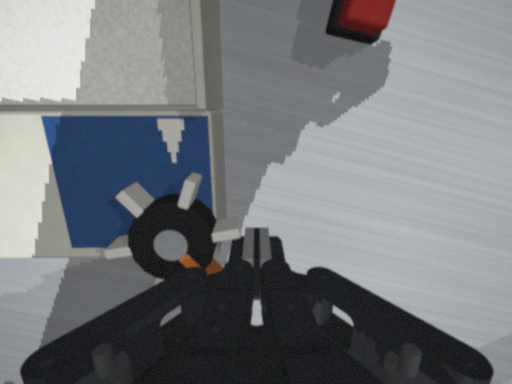

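The wheel is past half way. I'll withdraw outwards, then move back for the next stroke.

>>> apply_moves --commands '[[[6, 0, 0], [0, 0, 0]], [[15, 3, 0], [0, 0, 0]], [[20, 20, 0], [0, 0, 0]], [[20, 34, 0], [0, 0, 0]], [[20, 34, 0], [0, 0, 0]]]'

```text
clock: 4.42
position: [0.5701, -0.19, 0.0624]
tool_rot: [3.139, -0.002, -1.331]
force: [1.0, 0.1, 0.8]
grip_width: 0.0001
```

```bash
python3 -c "
from h import *
go(-40,-41,62)
snap('wrist','wrist7')"
```

```text
t 4.42 cass [-44.  -67.2  62.4] F_cass [ 1.  -0.2  0.8] w 0.0001 rot [ 3.139e+00 -2.000e-03 -1.331e+00]
shift [-26.2  -3.8   0.4] turn [ 0.17 -0.13 -0.24]
```

View pics/wrist7.png

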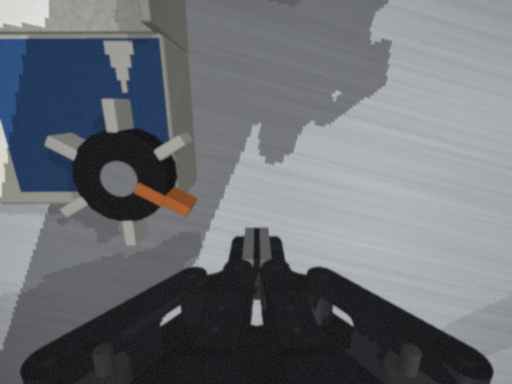

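One click is done: the orange fin at (165,198) is now 240° round, with two clicks left. I'll repeat the same stroke.

>>> apply_moves --commands '[[[-13, -4, 0.3], [0, 0, 0]], [[-26, -4, 0.3], [0, 0, 0]], [[-26, -9, 0.3], [0, 0, 0]], [[-26, -14, 0.3], [0, 0, 0]], [[-25, -18, 0.3], [0, 0, 0]]]'

```text
clock: 4.88
position: [0.5835, -0.1599, 0.0622]
tool_rot: [3.139, -0.002, -1.329]
force: [-2.7, -2.1, 1.0]
grip_width: 0.0002
```

```bash
python3 -c "
from h import *
go(-20,-45.3,62)"
```

```text
t 4.88 cass [-23.7 -41.3  62.2] F_cass [-3.2 -1.4  1. ] w 0.0002 rot [ 3.139e+00 -2.000e-03 -1.329e+00]
shift [ 4.  -3.7  0.2] turn [ 0.15 -0.14 -0.13]
```

>>> apply_moves --commands '[[[2, -2, 0], [0, 0, 0]], [[4, -4, 0], [0, 0, 0]], [[4, -6.5, 0], [0, 0, 0]], [[4, -9, 0], [0, 0, 0]], [[4, -11, 0], [0, 0, 0]]]'

```text
clock: 5.3
position: [0.5954, -0.1613, 0.0622]
tool_rot: [3.139, -0.003, -1.329]
force: [-1.5, -0.6, 0.2]
grip_width: 0.0006
```

>>> apply_moves --commands '[[[0, -2, 0], [0, 0, 0]], [[0, -4, 0], [0, 0, 0]], [[0, -6, 0], [0, 0, 0]], [[0, -6, 0], [0, 0, 0]]]'

```text
clock: 5.63
position: [0.6018, -0.1595, 0.0623]
tool_rot: [3.14, -0.003, -1.329]
force: [0.2, 0.8, 0.3]
grip_width: -0.0002
```

```bash
python3 -c "
from h import *
go(-6,-45.4,62)
snap('wrist','wrist8')"
```

```text
t 5.63 cass [ -5.8 -45.4  62.3] F_cass [0.4 0.7 0.3] w -0.0002 rot [ 3.140e+00 -3.000e-03 -1.329e+00]
shift [-0.   0.2  0.3] turn [ 0.1  -0.15 -0.12]
```

View pics/wrist8.png

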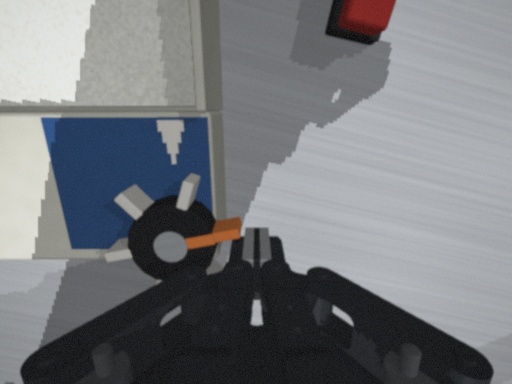

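This matches the end of the first stroke: the orange fin is past half way. I'll withdraw the same way.

>>> apply_moves --commands '[[[6, 0, 0], [0, 0, 0]], [[15, 3, 0], [0, 0, 0]], [[20, 20, 0], [0, 0, 0]], [[20, 36, 0], [0, 0, 0]], [[20, 36, 0], [0, 0, 0]]]'

```text
clock: 6.1
position: [0.5685, -0.1904, 0.0622]
tool_rot: [3.137, -0.003, -1.332]
force: [0.3, 0.1, 0.3]
grip_width: -0.0002
```

```bash
python3 -c "
from h import *
snap('wrist','wrist9')
go(-40,-41,62)"
```

```text
t 6.15 cass [-43.8 -66.7  62.5] F_cass [ 0.  -0.9  0.1] w -0.0 rot [ 3.139e+00 -3.000e-03 -1.331e+00]
shift [-25.7  -3.6   0.4] turn [ 0.16 -0.17 -0.25]
```

View pics/wrist9.png

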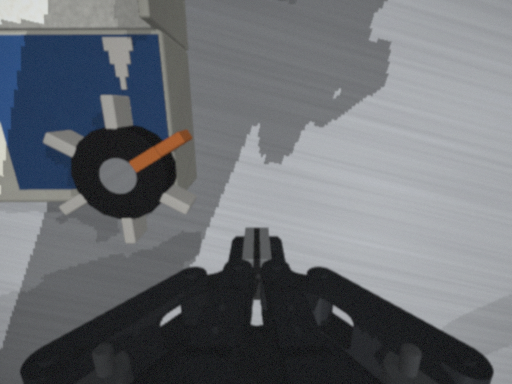

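The second click is done: the orange fin at (160,150) is now 300° round. One more stroke to go.

>>> apply_moves --commands '[[[-13, -4, 0.3], [0, 0, 0]], [[-26, -4, 0.3], [0, 0, 0]], [[-26, -9, 0.3], [0, 0, 0]], [[-26, -14, 0.3], [0, 0, 0]], [[-25, -18, 0.3], [0, 0, 0]]]'

```text
clock: 6.57
position: [0.5821, -0.1603, 0.0619]
tool_rot: [3.138, -0.003, -1.33]
force: [-4.1, -0.7, 0.9]
grip_width: -0.0001
```

>>> apply_moves --commands '[[[2, -2, 0], [0, 0, 0]], [[4, -4, 0], [0, 0, 0]], [[4, -6.5, 0], [0, 0, 0]], [[4, -9, 0], [0, 0, 0]], [[4, -11, 0], [0, 0, 0]]]'

```text
clock: 6.98
position: [0.594, -0.162, 0.0619]
tool_rot: [3.138, -0.003, -1.33]
force: [-1.6, -1.6, -0.0]
grip_width: -0.0003
```

```bash
python3 -c "
from h import *
go(-6,-45.4,62)"
```

```text
t 6.98 cass [-14.  -45.8  61.9] F_cass [-1.9 -1.2 -0. ] w -0.0003 rot [ 3.138e+00 -3.000e-03 -1.330e+00]
shift [-0.5 -8.  -0.1] turn [ 0.2  -0.19 -0.21]
```

>>> apply_moves --commands '[[[0, -2, 0], [0, 0, 0]], [[0, -4, 0], [0, 0, 0]], [[0, -6, 0], [0, 0, 0]], [[0, -7.5, 0], [0, 0, 0]], [[0, -7.5, 0], [0, 0, 0]]]'

```text
clock: 7.4
position: [0.6018, -0.1598, 0.062]
tool_rot: [3.139, -0.003, -1.33]
force: [0.5, 0.2, 0.6]
grip_width: -0.0
```

>>> apply_moves --commands '[[[6, 0, 0], [0, 0, 0]], [[15, 3, 0], [0, 0, 0]], [[20, 20, 0], [0, 0, 0]], [[20, 36, 0], [0, 0, 0]], [[20, 36, 0], [0, 0, 0]]]'

```text
clock: 7.82
position: [0.5687, -0.1905, 0.062]
tool_rot: [3.136, -0.004, -1.333]
force: [0.5, -0.9, 0.5]
grip_width: -0.0001
```

```bash
python3 -c "
from h import *
st()
snap('wrist','wrist10')"
```

```text
t 7.82 cass [-45.5 -67.3  62. ] F_cass [ 0.3 -1.   0.5] w -0.0001 rot [ 3.136 -0.004 -1.333]
```

View pics/wrist10.png

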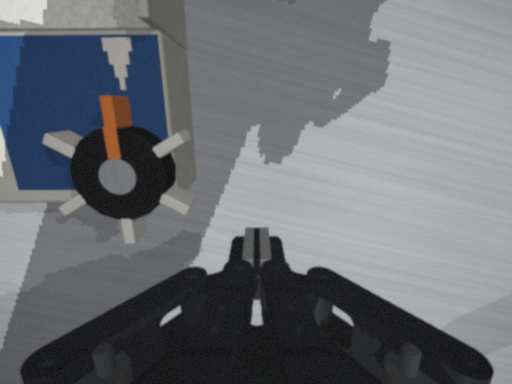

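The orange fin at (117,110) is now at the white arrow. I'll raise the tool, check from above and hand in.

>>> apply_moves --commands '[[[15, 10, -25], [0, 0, 0]], [[15, 10, -60], [0, 0, 0]], [[15, 10, -80], [0, 0, 0]], [[15, 10, -80], [0, 0, 0]]]'

```text
clock: 8.2
position: [0.5669, -0.2074, 0.1469]
tool_rot: [-3.139, -0.007, -1.333]
force: [-0.1, -0.5, 0.3]
grip_width: -0.0001
```

Run:
```python
from h import *
st();im,d,K,T=snap('top','top1');P=cloud(d,K,T)
cv2.imwrite('pics/t1c.png',cv2.resize(cv2.imread('pics/top1.png')[90:230,160:340],(720,560),interpolation=cv2.INTER_CUBIC))
v,u=np.indices(d.shape);Z=P[...,2]
pts=(P[(v>90)&(v<230)&(u>170)&(u<300)&(Z>.035)&(Z<.08)][:,:2]*1000).astype(np.float32)
print(cv2.minAreaRect(pts))
```

```text
t 8.2 cass [-51.4 -83.3 146.9] F_cass [-0.3 -0.5  0.3] w -0.0001 rot [-3.139 -0.007 -1.333]
((684.6483154296875, 44.216827392578125), (326.87646484375, 322.8377380371094), 13.995033264160156)
```

View pics/t1c.png

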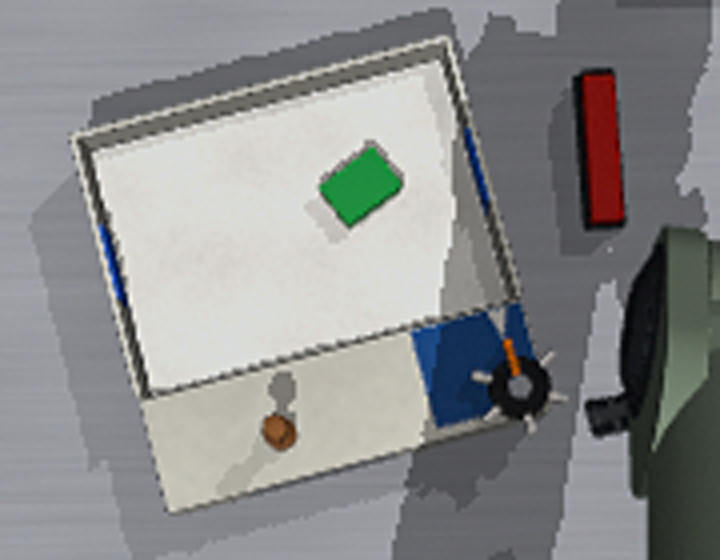

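From above, the orange fin at (512,357) is at the arrow. The cassette has not moved (under 1 mm), and the stamp, clip box and stapler are where they were.

```bash
python3 -c "
from h import *
print(order.job_done())"
```

```text
the job is handed in; nothing more can be done
None
```

The wheel is set: the orange fin has clicked in at the white arrow. It started three clicks short, and I flicked it anticlockwise with the closed fingertip in three strokes, one click each. I handed the job in at about 8.2 s.

**Last checks:**
- **Fin:** the wrist and top views both show the orange fin at the arrow; I judged this by eye and did not measure the angle.
- **Cassette:** its outline shifted by less than 1 mm between the first and last top views.
- **Other things:** the stamp, clip box and stapler look unmoved in the last top view. I did not recheck the mug, cleaner bottle or tape, but the arm stayed clear of them.
- **Contact:** the tool was raised clear of everything, with forces near zero.

**Went wrong or disagreed:**
- **Sideways force:** on the first stroke a fin end wedged against the pad. The highest reading was about 15 N, within the 25 N limit but far above the 3 to 5 N a click needs. I moved the finger outward, and later readings were at most about 4 N.
- **Wheel position:** the top and wrist cameras disagreed by about 4 mm on the wheel's centre. I used the closer wrist measurement.

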